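# Weigh the reagent bottle from behind the sample bottles

### The job

The small white bottle at the back of the grey storage tray has to go on the balance, but the mint-capped, the red-capped and the brown bottle stand round it in the way. Move these three onto the blue mat first, then stand the white bottle upright in the middle of the balance's pan, and only after that put each of the three back on the very place of the tray where it stood at the start. Keep the bottles upright and leave the conical flask where it is.

Things in the scene. Friction and masses are not known exactly. Their poses are not given: they have to be found in the camera images.
- mint_bottle: tall clear plastic bottle with a mint-green cap, 65 mm diameter to 172 mm height, then a neck and cap taken as 29 mm diameter from 172 to 229 mm height (total height), about 0.5 kg. Origin: centre of the underside, z up. Take it by neck and cap. It starts on the tray's left or right place; which one varies.
- red_bottle: tall clear plastic bottle with a red cap, otherwise the same size, shape and mass as the mint-capped one (65 mm diameter to 172 mm, neck and cap 29 mm diameter from 172 to 229 mm). Origin: centre of the underside, z up. It starts on the tray's left or right place; which one varies.
- amber_bottle: brown (amber) bottle with a black cap and a blank white band: 58 mm diameter to 85 mm height, shoulder narrowing to a neck of 25 mm diameter at 105 mm, cap 31 mm diameter from 111 to 138 mm height (total height), about 0.3 kg. Origin: centre of the underside, z up. Take it by the cap. It starts on the tray's front place.
- white_bottle: short white plastic bottle with a white screw cap: body 49 mm diameter to 70 mm height, cap 39 mm diameter from 68 to 84 mm height (total), about 0.09 kg. Origin: centre of the underside, z up. It starts on the back place of the tray, about 70 mm centre to centre from each of the other three bottles.
- storage_tray: grey tray, 160 x 230 mm, fixed; its floor, 5 mm above the table, has four white round pads (flush), its rim is 10 mm high. Origin: centre of its underside; x points away from the robot, to the back of the tray, y to the left (yaw varies). Pad centres (x, y) in mm: back pad of the white bottle (45, 0); left place (26, 70), right place (26, -70), front place (-22, 0).
- parking_mat: blue mat on the table, fixed, 120 mm along its x, 250 mm along its y, 3 mm thick, to one side of the tray (left or right varies). Origin: centre of its underside. It has room for the three bottles in a row along y, for instance at y = -80, 0 and +80 mm.
- balance: white bench balance, fixed, 165 x 140 mm and 34 mm high, with a round steel pan of 104 mm diameter on top, whose upper face is 45 mm above the table and does not move. On the side of the tray where the mat is not. Origin: on the table straight below the centre of the pan; x points away from the robot (yaw varies); the housing reaches from x = -105 to +61 mm.
- flask: conical flask of clear glass, 88 mm wide, 110 mm high, behind the left side of the working area; bystander. Origin: centre of the underside.

How it is judged:
On the way, in this order (a step that is already met when the one before it is completed fails the run):
1. all three bottles stand upright on the blue mat (centres within its outline), let go, the white bottle not yet moved (x of mint_bottle in the frame of parking_mat between -0.06 and 0.06 m and y of mint_bottle in the frame of parking_mat between -0.125 and 0.125 m and height (world z) of mint_bottle between -0.005 and 0.01 m and angle between each of mint_bottle, red_bottle, amber_bottle's own z axis and vertical below 0.1 rad and x of red_bottle in the frame of parking_mat between -0.06 and 0.06 m and y of red_bottle in the frame of parking_mat between -0.125 and 0.125 m and height (world z) of red_bottle between -0.005 and 0.01 m and x of amber_bottle in the frame of parking_mat between -0.06 and 0.06 m and y of amber_bottle in the frame of parking_mat between -0.125 and 0.125 m and height (world z) of amber_bottle between -0.005 and 0.01 m and contact force between the fingers and mint_bottle below 0.2 N and contact force between the fingers and red_bottle below 0.2 N and contact force between the fingers and amber_bottle below 0.2 N and distance of white_bottle from where it was at the start of the episode below 0.03 m), for 0.2 s.
2. the white bottle stands upright on the pan, within 15 mm of its centre, let go, the three bottles still on the mat (horizontal distance between white_bottle and balance below 0.015 m and z of white_bottle in the frame of balance between 0.04 and 0.05 m and angle between each of white_bottle, mint_bottle, red_bottle, amber_bottle's own z axis and vertical below 0.1 rad and x of mint_bottle in the frame of parking_mat between -0.06 and 0.06 m and y of mint_bottle in the frame of parking_mat between -0.125 and 0.125 m and height (world z) of mint_bottle between -0.005 and 0.01 m and x of red_bottle in the frame of parking_mat between -0.06 and 0.06 m and y of red_bottle in the frame of parking_mat between -0.125 and 0.125 m and height (world z) of red_bottle between -0.005 and 0.01 m and x of amber_bottle in the frame of parking_mat between -0.06 and 0.06 m and y of amber_bottle in the frame of parking_mat between -0.125 and 0.125 m and height (world z) of amber_bottle between -0.005 and 0.01 m and contact force between the fingers and white_bottle below 0.2 N), for 0.2 s.
3. each of the three bottles stands upright again within 15 mm of where it stood at the start, the white bottle on the pan (distance of each of mint_bottle, red_bottle, amber_bottle from where it was at the start of the episode below 0.015 m and angle between each of mint_bottle, red_bottle, amber_bottle, white_bottle's own z axis and vertical below 0.1 rad and horizontal distance between white_bottle and balance below 0.015 m and z of white_bottle in the frame of balance between 0.04 and 0.05 m), for 0.2 s.
At the end, for the whole second after the job is handed in: The mint-capped, the red-capped and the brown bottle each stand upright within 15 mm of where it stood at the start, and the white bottle stands upright on the balance's pan, within 15 mm of its centre; all released and at rest (all of step 3 and linear speed of each of mint_bottle, red_bottle, amber_bottle, white_bottle below 0.02 m/s); the robot touches nothing.
It fails at once if a bottle is tipped over (more than 0.6 rad) (angle between any of mint_bottle, red_bottle, amber_bottle, white_bottle's own z axis and vertical above 0.6 rad).
It fails at once if the flask is shoved more than 25 mm (distance of flask from where it was at the start of the episode above 0.025 m).
It also fails if it takes over 144 s, if anything falls off the work surface, if the arm or the gripper's body presses on something with over 40 N, if the wrist force passes 120 N, or if a joint passes its speed limit or range.

### The arm

A 7-joint arm with a two-finger parallel gripper is mounted at the origin on a cart in front of the work surface, level with it; the furniture and walls round the work are solid. World frame = base frame: x ahead of the robot, y to its left, z up, the work surface at z = 0. Lengths are in m, angles in rad, forces in N, time in s.
With the tool pointing down it reaches from about 0.425 to 0.95 m from the base axis. Payload 4.7 kg.
Tool frame: the origin (TCP) lies at the very end of the fingers, on their centre line; the grasp point (between the pads) lies 19 mm behind it; z points along the fingers, y is the direction in which the jaws open and shut (so a half turn about z gives the same grasp; the last joint's range is limited). The gripper opens to 87 mm and grips with 3 to 60 N. Pads are 19 mm wide; open, the fingers measure 117 mm over their backs; the gripper's body (75 mm by 190 mm) begins 51 mm behind the grasp point.
Start: joints at [-1.231, 0.469, -0.049, 1.532, 0.024, 1.141, -0.082], TCP at [0.243, 0.63, 0.223] pointing down, gripper open.
Joint ranges: [-2.59, 2.59], [-0.33, 1.99], [-1.39, 1.29], [0.1, 2.45], [-1.04, 4.18], [0.21, 1.99], [-2.66, 2.66]. Speed limits (rad/s): [2.57, 2.57, 3.14, 3.14, 3.14, 3.14, 3.14].

### API

Orientations are given as a unit quaternion [x, y, z, w].
In Python, from rig import sensors, optics, ticket gives the robot as it stands.
- The arm moves only by the tool move_arm, never from a script. Its argument "deltas" is text: rows parted by semicolons, each of 4 numbers parted by spaces: the shift along the tool's x, y, z in mm, then the turn about the tool's z in rad. In form: x y z yaw; .... A call has exactly 10 rows; each row is the pose to reach, as a shift and turn from the pose commanded when the call began, along the tool's axes at that moment; what a row does not reach only later rows make up. A row lasts 1/8 s, in which the tool goes at most 62.5 mm and 10.7 degrees, less where a joint would pass 70% of its speed; a pose out of reach is approached as far as the arm can. A call with a gripper value outside its range is refused whole. "grip" is the opening, from -1 (shut) to 1 (fully open), so that 0 is half open, set as the call begins (left out, the last holds). The fingers move at their own pace and stop on an object; the grip force is fixed at half the most. Time passes only in rows, so rows that repeat a pose let the fingers close, or fill a call up. It gives the time, the measured TCP pose, the force and the opening at its end, in the units of the state.
- sensors.get_state(): the state, without advancing time (a new reading comes with each control period).
- optics.snapshot(name): name is "side" or "top"; returns a dict with "image" (420x560x3 uint8, blue, green, red), "z_map" (420x560 float32, m along the optical axis (not along the pixel's ray), 0 where there is no reading), "K" (3x3 intrinsics, pixels), "extrinsics" (4x4, takes a point from camera to world coordinates). Camera axes: x right, y down, z forward; pixel columns grow to the right and rows downward; lengths in m; the calibration is good to about 2 mm. A picture is of the moment at which its call begins.
- ticket.close_job(): hands the job in, once; it reports no verdict.
The state is a dict: "time": time; "joint_positions": joint angles; "joint_velocities": joint speeds; "tau": joint torques, N m; "tcp_pos": TCP position; "tcp_rot": TCP orientation; "ft_force": force on the tool from outside, world axes, zero at the start; "ft_torque": the same for the moment, N m; "width": finger opening in m.
Only numpy, scipy, OpenCV 4.12 (cv2) and the standard library are available. Lean on these libraries where they do the work, as an engineer would, in place of code of your own. Each camera call takes 0.05 s, during which the arm holds its last target. There are 200 camera calls.

## Working session

There is one attempt and no reset: what is moved stays moved. The work goes in short steps, Python scripts to look and compute and a tool call to move; the robot and the scene stay as the last step left them, time stands still between calls to the robot, and variables do not carry over. Pictures are saved under pics/ and viewed, about 12 in all and at most 16, crops included, and the job is handed in when it is done.

Besides the shell and the picture viewer there is one more tool, called after "Request:" as name(argument=value, ...), one argument or row to a line, values as JSON. move_arm: Moves the arm, as the interface text tells. Its arguments: {"type":"object","properties":{"deltas":{"type":"string"},"grip":{"type":"number"}},"required":["deltas"]}

```bash
mkdir -p pics; ls; python3 - <<'E'
from rig import sensors, optics
import cv2,numpy as np
s=sensors.get_state();print({k:np.round(s[k],3) for k in s})
for n in("side","top"):
    d=optics.snapshot(n);cv2.imwrite(f"pics/{n}0.png",d["image"]);np.savez(f"{n}0.npz",**d);print(n,d["K"],d["extrinsics"].round(4))
E
```

```text
pics
{'time': np.float64(0.0), 'joint_positions': array([-1.231,  0.469, -0.049,  1.534,  0.024,  1.141, -0.082]), 'joint_velocities': array([-0.001, -0.002, -0.   , -0.002, -0.001, -0.003, -0.001]), 'tau': array([ 0.0000e+00, -5.0797e+01, -8.1000e-02, -2.3616e+01, -6.1000e-02,
        3.8000e-02,  0.0000e+00]), 'tcp_pos': array([0.243, 0.629, 0.221]), 'tcp_rot': array([ 0.183,  0.983, -0.001, -0.   ]), 'ft_force': array([ 0.296, -0.792, -0.117]), 'ft_torque': array([-0.041, -0.007,  0.011]), 'width': np.float64(0.087)}
side [[404.50938709   0.         286.00462202]
 [  0.         404.50938709 206.85871168]
 [  0.           0.           1.        ]] [[ 0.9484 -0.1784  0.262   0.2497]
 [-0.3162 -0.4744  0.8216 -0.9612]
 [-0.0222 -0.862  -0.5063  0.6243]
 [ 0.      0.      0.      1.    ]]
top [[431.28874097   0.         267.09984097]
 [  0.         431.28874097 206.99935564]
 [  0.           0.           1.        ]] [[-0.0027 -0.9954  0.0954  0.4437]
 [-0.9999  0.0041  0.0147 -0.0087]
 [-0.015  -0.0953 -0.9953  1.0506]
 [ 0.      0.      0.      1.    ]]
```

View pics/top0.png

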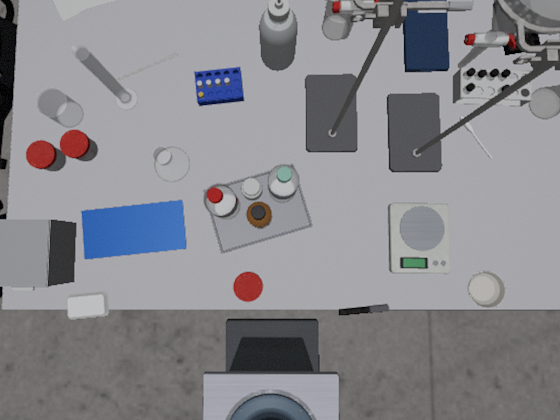

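View pics/side0.png

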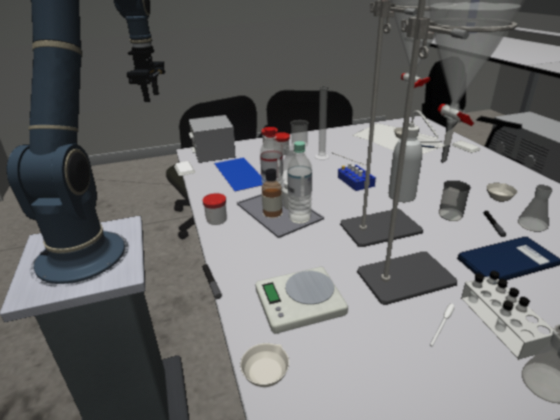

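The top view shows the mat on the left (135,230) and the tray at (258,208). The red cap is at (215,195), on the tray's left place, and the mint cap is at (284,174), on the right. The amber cap is at (258,212), the white bottle at (251,186) and the pan at (422,228). The flask is at (172,163), and the stand rods are at (332,132) and (417,153).

```bash
cat > h.py <<'E'
import numpy as np,cv2
def ray(d,uv,z):
    uv=np.atleast_2d(np.float64(uv));K=d["K"];E=d["extrinsics"]
    r=np.c_[(uv-K[[0,1],[2,2]])/K[[0,1],[0,1]],np.ones(len(uv))]@E[:3,:3].T
    o=E[:3,3];return o+r*((z-o[2])/r[:,2])[:,None]
def cloud(d):
    v,u=np.mgrid[:420,:560];K=d["K"];Z=d["z_map"]
    P=np.stack([(u-K[0,2])/K[0,0]*Z,(v-K[1,2])/K[1,1]*Z,Z],-1)
    return P@d["extrinsics"][:3,:3].T+d["extrinsics"][:3,3]
def hsv(d): return cv2.cvtColor(d["image"],cv2.COLOR_BGR2HSV)
def biggest(m):
    c,_=cv2.findContours(m.astype(np.uint8),cv2.RETR_EXTERNAL,cv2.CHAIN_APPROX_NONE)
    return max(c,key=cv2.contourArea)
def roi(m,u0,v0,u1,v1):
    o=np.zeros_like(m);o[v0:v1,u0:u1]=m[v0:v1,u0:u1];return o
def rect(P):
    (c,(w,h),a)=cv2.minAreaRect((P[:,:2]*1000).astype(np.float32));return np.round(c,1),round(w,1),round(h,1),round(a,2)
E
python3 - <<'E'
from h import *
d=dict(np.load("top0.npz"));H=hsv(d);h,s,v=[H[...,i].astype(int) for i in range(3)];P=cloud(d)
m=roi((h>100)&(h<125)&(s>130),75,195,195,265);print("mat",rect(ray(d,biggest(m)[:,0],.003)))
# depth-based caps
for n,(u0,v0,u1,v1),z in [("red",(200,180,235,212),.229),("mint",(268,160,300,192),.229),("amber",(245,200,272,226),.138),("white",(238,175,266,200),.084)]:
    q=P[v0:v1,u0:u1].reshape(-1,3);k=abs(q[:,2]-z)<.006;q=q[k]
    print(n,"depth",k.sum(),np.round(np.median(q,0)*1e3,1),"rect",rect(q), "mid",np.round((q.max(0)+q.min(0))*500,1))
for n,mm,z in [("red",roi(((h<8)|(h>172))&(s>150)&(v>60),200,180,235,205),.229),("mint",roi((h>65)&(h<95)&(s>50),268,160,300,192),.229),("amber",roi((v<45),245,200,272,226),.138)]:
    c=biggest(mm);(x,y),r=cv2.minEnclosingCircle(c);print(n,x,y,r,"colour",np.round(ray(d,[x,y],z)*1e3,1))
# pan
q=(abs(P[...,2]-.045)<.004);q=roi(q,385,195,455,280);c=biggest(q);(x,y),r=cv2.minEnclosingCircle(c);print("pan depth",x,y,r,np.round(ray(d,[x,y],.045)*1e3,1),rect(ray(d,c[:,0],.045)))
q=roi((P[...,2]>.025),380,190,460,285);c=biggest(q);print("bal",rect(ray(d,c[:,0],.034)))
q=roi((P[...,2]>.0065)|((v<150)&(s<40)),195,150,320,260)
cv2.imwrite("pics/m.png",q.astype(np.uint8)*255)
for r in [(205,175,315,255)]:
    I=d["image"]
    cr=cv2.resize(I[150:260,190:320],None,fx=5,fy=5,interpolation=cv2.INTER_CUBIC);cv2.imwrite("pics/tray.png",cr)
# rods
for (u,vv) in [(332,132),(417,153),(172,163)]:print(u,vv,ray(d,[u,vv],0)[0].round(3))
k=(P[...,2]>.12)&(P[...,2]<.5);print("tall: ",sorted(set(map(tuple,np.round(P[k][:,:2],1)))))
E
```

```text
mat (array([491.3, 333.6]), 118.0, 247.5, 5.95)
red depth 161 [547.4 103.4 233. ] rect (array([547.6, 104.1]), 28.5, 27.2, 89.24) mid [547.6 104.1 229.8]
mint depth 161 [585.7 -29.3 233.2] rect (array([586.7, -29.2]), 26.9, 28.7, 89.33) mid [586.7 -29.3 229.1]
amber depth 122 [520.2  21.9 142.3] rect (array([521.3,  24. ]), 29.8, 27.8, 88.33) mid [521.4  24.1 138.2]
white depth 180 [583.6  39.4  88. ] rect (array([583.7,  41.6]), 36.4, 36.5, 2.19) mid [583.8  41.7  84.1]
red 214.5 194.5 7.905794143676758 colour [[547.  104.5 229. ]]
mint 284.0 174.5 7.632268905639648 colour [[585.2 -29.3 229. ]]
amber 257.0 219.0 9.999999747378752e-05 colour [[505.6  26.3 138. ]]
pan depth 421.948974609375 227.69241333007812 22.680889129638672 [[ 490.3 -352.9   45. ]] (array([ 491., -353.]), 102.1, 99.8, 89.76)
bal (array([ 468.4, -350.3]), 140.4, 161.3, 89.75)
332 132 [ 0.731 -0.155  0.   ]
417 153 [ 0.676 -0.363  0.   ]
172 163 [0.655 0.242 0.   ]
tall:  [(np.float64(0.4), np.float64(0.5)), (np.float64(0.4), np.float64(0.6)), (np.float64(0.5), np.float64(0.0)), (np.float64(0.5), np.float64(0.1)), (np.float64(0.5), np.float64(0.5)), (np.float64(0.5), np.float64(0.6)), (np.float64(0.6), np.float64(-0.1)), (np.float64(0.6), np.float64(-0.0)), (np.float64(0.6), np.float64(0.1)), (np.float64(0.7), np.float64(-0.4)), (np.float64(0.7), np.float64(-0.3)), (np.float64(0.7), np.float64(-0.2)), (np.float64(0.7), np.float64(-0.1)), (np.float64(0.8), np.float64(-0.4)), (np.float64(0.8), np.float64(-0.3)), (np.float64(0.8), np.float64(-0.2)), (np.float64(0.8), np.float64(-0.1)), (np.float64(0.8), np.float64(0.3)), (np.float64(0.8), np.float64(0.4)), (np.float64(0.9), np.float64(-0.1)), (np.float64(0.9), np.float64(-0.0)), (np.float64(1.0), np.float64(0.0))]
```

View pics/tray.png

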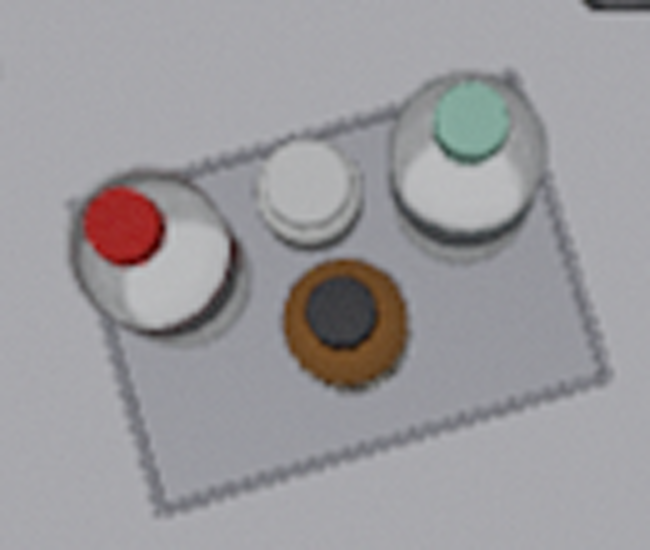

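Recovered positions agree with the tray geometry: left to right is 138 mm, and the yaw is 16.2°. The cap heights of 233, 142 and 88 mm equal the sizes plus the 5 mm floor. Next I go up and turn the jaws along world x, and check for tall obstacles.

```bash
python3 - <<'E'
from h import *
for n in("top","side"):
    d=dict(np.load(n+"0.npz"));P=cloud(d).reshape(-1,3)
    k=(P[:,2]>.15)&(P[:,0]>.3)&(P[:,0]<.72)&(P[:,1]<-.08)&(P[:,1]>-.6);print(n,"right",k.sum(),P[k].min(0) if k.any() else"",P[k].max(0) if k.any() else"")
    k=(P[:,2]>.05)&(P[:,0]>.2)&(P[:,0]<.6)&(P[:,1]>.42)&(P[:,1]<.8);q=P[k];print(n,"box",q.min(0),q.max(0))
E
```

```text
top right 3678 [ 0.66535446 -0.36661529  0.1505844 ] [ 0.71999905 -0.13251081  0.60810096]
top box [0.35481219 0.47143229 0.05014121] [0.5105239  0.58500869 0.13107413]
side right 3189 [ 0.66570764 -0.45351083  0.15029226] [ 0.71999005 -0.13014254  0.5785225 ]
side box [0.20016413 0.46613471 0.05008803] [0.51187544 0.72106708 0.55523688]
```

Request:
move_arm(
  deltas="0 0 -30 0.1; 0 0 -70 0.25; 0 0 -110 0.42; 0 0 -150 0.59; 0 0 -180 0.76; 0 0 -200 0.93; 0 0 -200 1.08; 0 0 -200 1.2; 0 0 -200 1.2; 0 0 -200 1.2",
  grip=1,
)

```text
time: 1.35
tcp_pos: [0.2431, 0.6296, 0.4222]
tcp_rot: [0.706, 0.708, -0.0, 0.0]
ft_force: [0.4, 0.1, 1.2]
width: 0.087
```

Request:
move_arm(
  deltas="-30 17 0 0; -85 49 0 0; -140 81 10 0; -195 113 30 0; -250 145 50 0; -305 177 70 0; -360 208 90 0; -415 240 110 0; -465 269 120 0; -500 290 122 0",
)

```text
time: 2.6
tcp_pos: [0.5346, 0.1284, 0.2999]
tcp_rot: [0.706, 0.708, -0.0, -0.0]
ft_force: [0.2, 0.4, 0.5]
width: 0.0868
```

Request:
move_arm(
  deltas="-12 7 0 0; -22 12 0 0; -25.6 14 0 0; -25.6 14 0 0; -25.6 14 0 0; -25.6 14 0 0; -25.6 14 0 0; -25.6 14 0 0; -25.6 14 0 0; -25.6 14 0 0",
)

```text
time: 3.85
tcp_pos: [0.5484, 0.1046, 0.3005]
tcp_rot: [0.706, 0.708, 0.0, -0.0]
ft_force: [-1.0, -0.2, -0.1]
width: 0.0869
```

```bash
python3 - <<'E'
from rig import sensors, optics
import cv2,numpy as np
s=sensors.get_state();print({k:np.round(s[k],4) for k in("time","tcp_pos","tcp_rot","joint_positions")})
d=optics.snapshot("side");np.savez("side1.npz",**d);cv2.imwrite("pics/side1.png",cv2.resize(d["image"][80:250,170:390],None,fx=3.5,fy=3.5))
E
```

```text
{'time': np.float64(3.85), 'tcp_pos': array([0.5484, 0.1046, 0.3005]), 'tcp_rot': array([ 0.7064,  0.7078,  0.    , -0.    ]), 'joint_positions': array([-0.6903,  0.2267,  0.5191,  1.7348, -0.1195,  1.2115, -0.1381])}
```

View pics/side1.png

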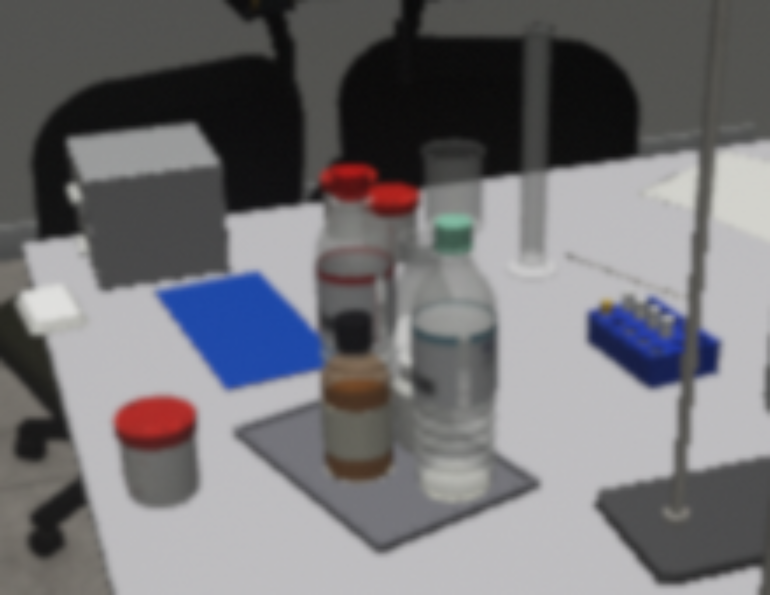

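The open fingers, at about (290,70) and (408,75) in the crop, straddle the red cap at (350,178). The spacing and centring look right, so I descend and grip.

Request:
move_arm(
  deltas="0 0 15 0; 0 0 35 0; 0 0 55 0; 0 0 75 0; 0 0 90 0; 0 0 99 0; 0 0 102 0; 0 0 102 0; 0 0 102 0; 0 0 102 0",
)

```text
time: 5.15
tcp_pos: [0.5486, 0.1048, 0.199]
tcp_rot: [0.706, 0.708, 0.0, 0.0]
ft_force: [-0.3, 0.1, 0.5]
width: 0.0872
```

Request:
move_arm(
  deltas="0 0 0 0; 0 0 0 0; 0 0 0 0; 0 0 0 0; 0 0 0 0; 0 0 0 0; 0 0 0 0; 0 0 -5 0; 0 0 -15 0; 0 0 -30 0",
  grip=-1,
)

```text
time: 6.4
tcp_pos: [0.5479, 0.1046, 0.2289]
tcp_rot: [0.706, 0.708, -0.001, -0.0]
ft_force: [-1.0, 0.5, -4.8]
width: 0.0289
```

Request:
move_arm(
  deltas="0 0 -20 0; 10 -2 -38 0; 40 -8 -40 0; 90 -19 -40 0; 140 -29 -40 0; 190 -40 -40 0; 240 -50 -40 0; 280 -59 -40 0; 303 -64 -40 0; 309 -65 -40 0",
)

```text
time: 7.65
tcp_pos: [0.4819, 0.4151, 0.2685]
tcp_rot: [0.706, 0.709, -0.0, -0.0]
ft_force: [0.0, -0.5, -4.7]
width: 0.0286
```

Request:
move_arm(
  deltas="0 0 0 0; 0 0 0 0; 0 0 15 0; 0 0 30 0; 0 0 45 0; 0 0 58 0; 0 0 66 0; 0 0 70 0; 0 0 71.5 0; 0 0 71.5 0",
)

```text
time: 8.9
tcp_pos: [0.4829, 0.4137, 0.1974]
tcp_rot: [0.706, 0.708, 0.0, -0.0]
ft_force: [0.9, -0.8, -5.5]
width: 0.0285
```

Request:
move_arm(
  deltas="0 0 1 0; 0 0 1 0; 0 0 1 0; 0 0 1 0; 0 0 1 0; 0 0 1 0; 0 0 -20 0; 0 0 -50 0; 0 0 -80 0; 0 0 -105 0",
  grip=1,
)

```text
time: 10.15
tcp_pos: [0.4829, 0.4136, 0.3034]
tcp_rot: [0.706, 0.708, 0.0, -0.0]
ft_force: [-0.4, 0.1, 0.3]
width: 0.0869
```

Request:
move_arm(
  deltas="-25 6 0 0; -75 18 0 0; -130 31 0 0; -185 44 0 0; -240 57 0 0; -295 70 0 0; -350 83 0 0; -400 95 0 0; -435 103 0 0; -443 104 0 0",
)

```text
time: 11.4
tcp_pos: [0.5863, -0.034, 0.301]
tcp_rot: [0.709, 0.705, -0.001, -0.0]
ft_force: [-0.3, 0.7, -0.1]
width: 0.0869
```

```bash
cat > look.py <<'E'
import sys;from rig import sensors, optics
from h import *
n=sys.argv[1]
s=sensors.get_state();print({k:np.round(s[k],4) for k in("time","tcp_pos","ft_force","joint_positions")})
for c in ("side","top"):
    d=optics.snapshot(c);np.savez(f"{c}{n}.npz",**d)
    cv2.imwrite(f"pics/{c}{n}.png",d["image"])
E
python3 look.py 2; python3 - <<'E'
import cv2,numpy as np
a=cv2.imread("pics/side2.png")[70:270,150:410];b=cv2.imread("pics/top2.png")[140:340,60:320]
cv2.imwrite("pics/c2.png",cv2.resize(np.hstack([a,b]),None,fx=1.5,fy=1.5))
E
```

```text
{'time': np.float64(11.4), 'tcp_pos': array([ 0.5863, -0.034 ,  0.301 ]), 'ft_force': array([-0.3109,  0.7409, -0.0684]), 'joint_positions': array([-0.476 ,  0.2912,  0.5925,  1.6709, -0.169 ,  1.2334,  0.1485])}
```

View pics/c2.png

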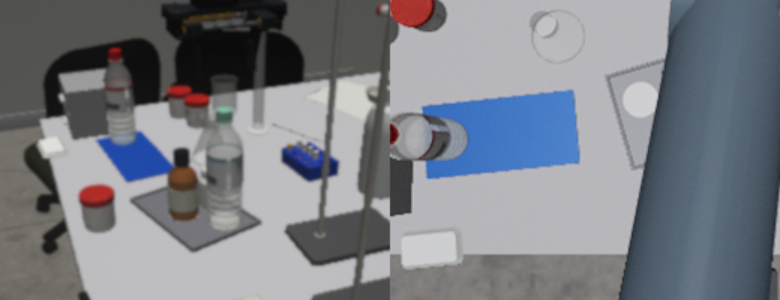

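Red stands upright on the far end of the mat, at crop (440,135), and the rest is unchanged. Mint is next.

Request:
move_arm(
  deltas="0 0 0 0; 0 0 10 0; 0 0 30 0; 0 0 50 0; 0 0 70 0; 0 0 88 0; 0 0 99 0; 0 0 103 0; 0 0 103 0; 0 0 103 0",
)

```text
time: 12.75
tcp_pos: [0.5881, -0.0294, 0.1997]
tcp_rot: [0.706, 0.708, 0.001, 0.0]
ft_force: [-0.1, -0.6, 0.3]
width: 0.0869
```

Request:
move_arm(
  deltas="0 0 0 0; 0 0 0 0; 0 0 0 0; 0 0 0 0; 0 0 0 0; 0 0 0 0; 0 0 0 0; 0 0 -10 0; 0 0 -35 0; 0 0 -70 0",
  grip=-1,
)

```text
time: 14.0
tcp_pos: [0.5862, -0.0291, 0.2684]
tcp_rot: [0.706, 0.708, -0.002, -0.001]
ft_force: [0.0, 0.3, -5.4]
width: 0.0287
```

Request:
move_arm(
  deltas="0 0 -30 0; 0 0 -75 0; 10 -3 -102 0; 40 -11 -105 0; 90 -24 -105 0; 145 -38 -105 0; 200 -53 -105 0; 255 -67 -105 0; 305 -81 -105 0; 340 -90 -100 0",
)

```text
time: 15.25
tcp_pos: [0.4951, 0.3135, 0.3686]
tcp_rot: [0.705, 0.709, -0.0, -0.001]
ft_force: [0.4, 0.2, -5.1]
width: 0.0282
```

Request:
move_arm(
  deltas="17 -4 0 0; 23 -6 15 0; 23 -6 45 0; 23 -6 80 0; 23 -6 110 0; 23 -6 135 0; 23 -6 155 0; 23 -6 166 0; 23 -6 171 0; 23 -6 171 0",
)

```text
time: 16.5
tcp_pos: [0.4912, 0.3332, 0.1983]
tcp_rot: [0.707, 0.708, 0.0, 0.0]
ft_force: [-0.7, 0.1, -5.4]
width: 0.0285
```

Request:
move_arm(
  deltas="0 0 1 0; 0 0 1 0; 0 0 1 0; 0 0 1 0; 0 0 1 0; 0 0 1 0; 0 0 -20 0; 0 0 -50 0; 0 0 -80 0; 0 0 -105 0",
  grip=1,
)

```text
time: 17.75
tcp_pos: [0.491, 0.3336, 0.3043]
tcp_rot: [0.706, 0.708, 0.0, 0.0]
ft_force: [-0.5, 0.2, -0.5]
width: 0.0871
```

Request:
move_arm(
  deltas="-25 2 0 0; -70 7 0 0; -120 12 0 0; -170 16 0 0; -220 21 0 0; -265 26 30 0; -297 29 60 0; -308 30 80 0; -309 30 90 0; -309 30 90 0",
)

```text
time: 19.0
tcp_pos: [0.5206, 0.0246, 0.2122]
tcp_rot: [0.706, 0.708, -0.001, -0.001]
ft_force: [0.9, 0.3, 0.6]
width: 0.0868
```

```bash
python3 look.py 3; python3 - <<'E'
import cv2,numpy as np
a=cv2.imread("pics/side3.png")[70:270,150:410];b=cv2.imread("pics/top3.png")[140:340,60:320]
cv2.imwrite("pics/c3.png",cv2.resize(np.hstack([a,b]),None,fx=1.5,fy=1.5))
E
```

```text
{'time': np.float64(19.0), 'tcp_pos': array([0.5206, 0.0246, 0.2122]), 'ft_force': array([0.8736, 0.2625, 0.6489]), 'joint_positions': array([-0.587 ,  0.2454,  0.5504,  1.9317, -0.1508,  1.0069,  0.0332])}
```

View pics/c3.png

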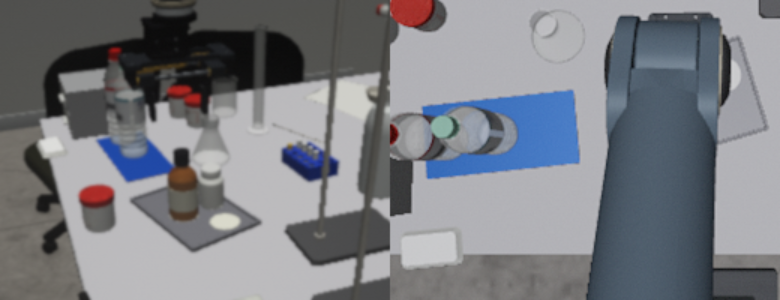

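Mint stands on the mat next to red, white is untouched, and the fingers are centred over the amber cap. I descend.

Request:
move_arm(
  deltas="0 0 15 0; 0 0 35 0; 0 0 55 0; 0 0 75 0; 0 0 90 0; 0 0 98 0; 0 0 101 0; 0 0 101 0; 0 0 101 0; 0 0 101 0",
)

```text
time: 20.35
tcp_pos: [0.5218, 0.0247, 0.1124]
tcp_rot: [0.706, 0.708, 0.0, 0.0]
ft_force: [-0.7, -0.2, 0.4]
width: 0.087
```

Request:
move_arm(
  deltas="0 0 0 0; 0 0 0 0; 0 0 0 0; 0 0 0 0; 0 0 0 0; 0 0 0 0; 0 0 0 0; 0 0 -10 0; 0 0 -35 0; 0 0 -60 0",
  grip=-1,
)

```text
time: 21.6
tcp_pos: [0.521, 0.0245, 0.1727]
tcp_rot: [0.706, 0.708, -0.0, -0.0]
ft_force: [0.0, 0.9, -2.7]
width: 0.0298
```

Request:
move_arm(
  deltas="8 -1 -10 0; 30 -3 -10 0; 70 -7 -10 0; 115 -11 -10 0; 160 -15 -10 0; 195 -18 -10 0; 219 -20 -10 0; 228 -21 -10 0; 229 -21 -10 0; 229 -21 -10 0",
)

```text
time: 22.85
tcp_pos: [0.5002, 0.2521, 0.1819]
tcp_rot: [0.707, 0.707, -0.0, 0.0]
ft_force: [-0.1, 0.2, -3.1]
width: 0.0303
```

Request:
move_arm(
  deltas="0 0 10 0; 0 0 25 0; 0 0 40 0; 0 0 53 0; 0 0 62 0; 0 0 68 0; 0 0 71 0; 0 0 71 0; 0 0 71 0; 0 0 71 0",
)

```text
time: 24.1
tcp_pos: [0.5003, 0.2537, 0.1114]
tcp_rot: [0.706, 0.708, 0.0, 0.0]
ft_force: [0.3, -0.5, -2.7]
width: 0.03
```

Request:
move_arm(
  deltas="0 0 1 0; 0 0 1 0; 0 0 1 0; 0 0 1 0; 0 0 1 0; 0 0 1 0; 0 0 -20 0; 0 0 -50 0; 0 0 -80 0; 0 0 -100 0",
  grip=1,
)

```text
time: 25.35
tcp_pos: [0.5005, 0.2537, 0.2126]
tcp_rot: [0.706, 0.708, 0.001, 0.0]
ft_force: [0.9, 0.3, 0.3]
width: 0.087
```

Request:
move_arm(
  deltas="-10 4 0 0; -40 16 0 0; -85 33 0 0; -130 51 0 0; -170 67 0 0; -198 78 20 0; -210 83 40 0; -212 83.5 60 0; -212 83.5 75 0; -212 83.5 80 0",
)

```text
time: 26.6
tcp_pos: [0.583, 0.0415, 0.1295]
tcp_rot: [0.706, 0.708, -0.001, -0.001]
ft_force: [0.8, 0.6, -0.5]
width: 0.0867
```

```bash
python3 look.py 4; python3 - <<'E'
import cv2,numpy as np
a=cv2.imread("pics/side4.png")[70:270,150:410];b=cv2.imread("pics/top4.png")[140:340,60:320]
cv2.imwrite("pics/c4.png",cv2.resize(np.hstack([a,b]),None,fx=1.5,fy=1.5))
E
```

```text
{'time': np.float64(26.6), 'tcp_pos': array([0.583 , 0.0415, 0.1295]), 'ft_force': array([ 0.7921,  0.5814, -0.5137]), 'joint_positions': array([-0.5218,  0.4532,  0.5022,  1.8703, -0.2743,  0.8893,  0.1148])}
```

View pics/c4.png

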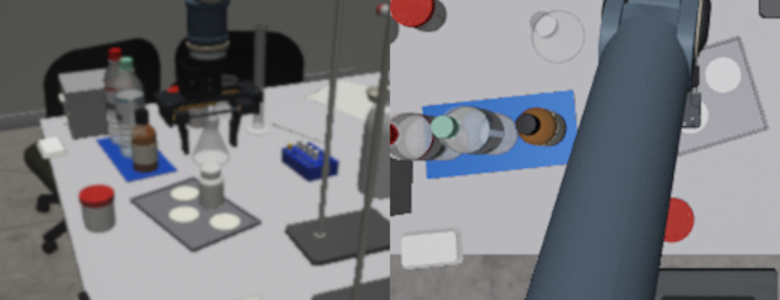

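All three bottles stand on the mat, white is still on its pad, and the fingers straddle it. I take the white bottle by the body.

Request:
move_arm(
  deltas="0 0 15 0; 0 0 35 0; 0 0 55 0; 0 0 75 0; 0 0 90 0; 0 0 97 0; 0 0 100 0; 0 0 100 0; 0 0 100 0; 0 0 100 0",
)

```text
time: 27.95
tcp_pos: [0.5843, 0.0418, 0.0315]
tcp_rot: [0.706, 0.708, 0.0, 0.0]
ft_force: [0.2, -0.7, -0.3]
width: 0.0871
```

Request:
move_arm(
  deltas="0 0 0 0; 0 0 0 0; 0 0 0 0; 0 0 0 0; 0 0 0 0; 0 0 0 0; 0 0 -20 0; 0 0 -55 0; 0 0 -90 0; 0 0 -110 0",
  grip=-1,
)

```text
time: 29.2
tcp_pos: [0.5849, 0.0415, 0.1443]
tcp_rot: [0.707, 0.708, 0.002, 0.001]
ft_force: [-0.8, 0.8, -1.6]
width: 0.0477
```

Request:
move_arm(
  deltas="-10 -2 0 0; -40 -10 0 0; -85 -20 0 0; -135 -32 0 0; -185 -44 0 0; -235 -56 0 0; -285 -68 0 0; -335 -80 0 0; -375 -89 0 0; -394 -93.5 0 0",
)

```text
time: 30.45
tcp_pos: [0.4888, -0.3552, 0.1404]
tcp_rot: [0.708, 0.706, -0.001, -0.001]
ft_force: [0.7, 0.2, -0.1]
width: 0.0476
```

Request:
move_arm(
  deltas="0 0 0 0; 0 0 5 0; 0 0 20 0; 0 0 38 0; 0 0 52 0; 0 0 60 0; 0 0 60 0; 0 0 60 0; 0 0 60 0; 0 0 60 0",
)

```text
time: 31.7
tcp_pos: [0.4915, -0.3526, 0.0814]
tcp_rot: [0.706, 0.708, 0.0, 0.0]
ft_force: [0.1, -0.3, -0.8]
width: 0.0473
```

```bash
python3 look.py 5; python3 - <<'E'
import cv2,numpy as np
a=cv2.imread("pics/side5.png")[190:340,220:400];b=cv2.imread("pics/top5.png")[140:290,350:530]
cv2.imwrite("pics/c5.png",cv2.resize(np.hstack([a,b]),None,fx=2,fy=2))
E
```

```text
{'time': np.float64(31.7), 'tcp_pos': array([ 0.4915, -0.3526,  0.0814]), 'ft_force': array([ 0.1127, -0.3333, -0.8079]), 'joint_positions': array([ 0.1686,  0.5543,  0.5273,  1.8603, -0.3695,  0.8242,  0.8874])}
```

View pics/c5.png

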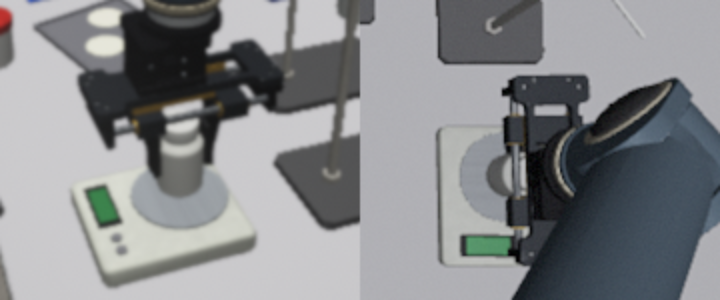

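White hangs upright over the middle of the pan (side crop (180,185)). I lower and release it.

Request:
move_arm(
  deltas="0 0 4 0; 0 0 7 0; 0 0 9 0; 0 0 9.5 0; 0 0 9.5 0; 0 0 9.5 0; 0 0 9.5 0; 0 0 9.5 0; 0 0 9.5 0; 0 0 9.5 0",
)

```text
time: 33.05
tcp_pos: [0.4913, -0.3524, 0.0715]
tcp_rot: [0.706, 0.708, 0.0, -0.0]
ft_force: [0.0, -0.2, -0.9]
width: 0.0478
```

Request:
move_arm(
  deltas="0 0 0.5 0; 0 0 0.5 0; 0 0 0.5 0; 0 0 0.5 0; 0 0 0.5 0; 0 0 0.5 0; 0 0 -10 0; 0 0 -40 0; 0 0 -85 0; 0 0 -120 0",
  grip=1,
)

```text
time: 34.3
tcp_pos: [0.4915, -0.353, 0.194]
tcp_rot: [0.706, 0.708, 0.0, 0.001]
ft_force: [-0.6, 0.2, 1.0]
width: 0.0867
```

Request:
move_arm(
  deltas="10 0 -10 0; 40 1 -20 0; 90 2 -20 0; 145 3 -20 0; 200 4 -20 0; 255 5 -20 0; 310 6 -20 0; 365 7 -20 0; 420 8 -20 0; 475 9 -20 0",
)

```text
time: 35.55
tcp_pos: [0.4981, 0.1247, 0.211]
tcp_rot: [0.706, 0.708, -0.0, -0.0]
ft_force: [0.3, -0.3, -0.0]
width: 0.0873
```

```bash
python3 look.py 6; python3 - <<'E'
from h import *
a=cv2.imread("pics/side6.png")[190:340,220:400];b=cv2.imread("pics/top6.png")[170:320,350:530]
cv2.imwrite("pics/c6.png",cv2.resize(np.hstack([a,b]),None,fx=2,fy=2))
d=dict(np.load("top6.npz"));q=cloud(d)[190:285,380:460].reshape(-1,3);k=abs(q[:,2]-.13)<.008;q=q[k];print(k.sum(),q.mean(0),rect(q))
E
```

```text
{'time': np.float64(35.55), 'tcp_pos': array([0.4981, 0.1247, 0.211 ]), 'ft_force': array([ 0.3212, -0.3171, -0.0278]), 'joint_positions': array([-0.6831,  0.2224,  0.4199,  1.9448, -0.1076,  0.997 , -0.211 ])}
273 [ 0.48981602 -0.35137763  0.1282744 ] (array([ 489.7, -352.3]), 39.0, 37.0, 66.06)
```

View pics/c6.png

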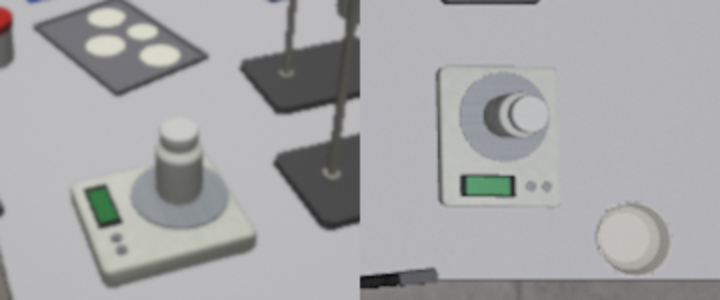

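White stands upright at (489.7, −352), about 1 mm from the pan centre. Now I put the amber bottle back.

Request:
move_arm(
  deltas="15 0 0 0; 45 0 0 0; 85 0 0 0; 115 0 0 0; 128 0 0 0; 131 0 0 0; 131 0 0 0; 131 0 10 0; 131 0 25 0; 131 0 40 0",
)

```text
time: 36.9
tcp_pos: [0.4987, 0.253, 0.1701]
tcp_rot: [0.707, 0.708, -0.001, -0.0]
ft_force: [0.0, 0.5, -0.2]
width: 0.0867
```

Request:
move_arm(
  deltas="0 0 20 0; 0 0 40 0; 0 0 53 0; 0 0 59 0; 0 0 60 0; 0 0 60 0; 0 0 60 0; 0 0 60 0; 0 0 60 0; 0 0 60 0",
)

```text
time: 38.15
tcp_pos: [0.4991, 0.2536, 0.1116]
tcp_rot: [0.706, 0.708, 0.0, -0.0]
ft_force: [0.5, 0.4, 0.0]
width: 0.0872
```

Request:
move_arm(
  deltas="0 0 0 0; 0 0 0 0; 0 0 0 0; 0 0 0 0; 0 0 0 0; 0 0 0 0; 0 0 0 0; 0 0 -10 0; 0 0 -35 0; 0 0 -70 0",
  grip=-1,
)

```text
time: 39.4
tcp_pos: [0.4979, 0.253, 0.1815]
tcp_rot: [0.706, 0.708, -0.002, -0.0]
ft_force: [0.6, -0.2, -2.1]
width: 0.0304
```

Request:
move_arm(
  deltas="-10 1 0 0; -35 3 0 0; -75 7 0 0; -120 12 0 0; -165 16 0 0; -200 20 0 0; -220 22 0 0; -228 22.5 0 0; -229 22.5 0 0; -229 22.5 0 0",
)

```text
time: 40.65
tcp_pos: [0.5217, 0.0257, 0.1812]
tcp_rot: [0.706, 0.708, -0.0, -0.0]
ft_force: [-0.9, 0.5, -2.2]
width: 0.0303
```

Request:
move_arm(
  deltas="0 0 10 0; 0 0 25 0; 0 0 40 0; 0 0 53 0; 0 0 62 0; 0 0 67 0; 0 0 69 0; 0 0 69 0; 0 0 69 0; 0 0 69 0",
)

```text
time: 41.9
tcp_pos: [0.5225, 0.0246, 0.1134]
tcp_rot: [0.706, 0.708, 0.001, 0.0]
ft_force: [-0.9, -0.0, 5.9]
width: 0.0303
```

Request:
move_arm(
  deltas="0 0 0.5 0; 0 0 0.5 0; 0 0 0.5 0; 0 0 0.5 0; 0 0 0.5 0; 0 0 0.5 0; 0 0 -30 0; 0 0 -75 0; 0 0 -130 0; 0 0 -190 0",
  grip=1,
)

```text
time: 43.15
tcp_pos: [0.5215, 0.0245, 0.3039]
tcp_rot: [0.706, 0.708, -0.0, -0.0]
ft_force: [1.6, 1.1, -0.5]
width: 0.0873
```

Request:
move_arm(
  deltas="15 -1 0 0; 50 -5 0 0; 100 -10 0 0; 155 -15 0 0; 210 -21 0 0; 260 -26 0 0; 293 -29 0 0; 306 -30 0 0; 309 -30.5 0 0; 309 -30.5 0 0",
)

```text
time: 44.4
tcp_pos: [0.4914, 0.3319, 0.3024]
tcp_rot: [0.707, 0.707, -0.0, 0.0]
ft_force: [0.1, -0.4, 0.4]
width: 0.0872
```

Request:
move_arm(
  deltas="0 0 15 0; 0 0 35 0; 0 0 55 0; 0 0 75 0; 0 0 92 0; 0 0 101 0; 0 0 104 0; 0 0 104 0; 0 0 104 0; 0 0 104 0",
)

```text
time: 45.65
tcp_pos: [0.4911, 0.3338, 0.1991]
tcp_rot: [0.706, 0.708, 0.001, 0.0]
ft_force: [0.2, -0.5, -0.1]
width: 0.0871
```

Request:
move_arm(
  deltas="0 0 0 0; 0 0 0 0; 0 0 0 0; 0 0 0 0; 0 0 0 0; 0 0 0 0; 0 0 -15 0; 0 0 -50 0; 0 0 -95 0; 0 0 -140 0",
  grip=-1,
)

```text
time: 46.9
tcp_pos: [0.4902, 0.333, 0.3395]
tcp_rot: [0.706, 0.708, -0.001, -0.0]
ft_force: [0.2, 0.5, -4.5]
width: 0.0284
```

Request:
move_arm(
  deltas="0 0 -20 0; -15 4 -38 0; -50 13 -40 0; -100 27 -40 0; -155 41 -40 0; -210 56 -40 0; -265 70 -40 0; -315 84 -40 0; -350 93 -40 0; -363 96.5 -40 0",
)

```text
time: 48.15
tcp_pos: [0.5872, -0.034, 0.3781]
tcp_rot: [0.709, 0.706, -0.002, 0.0]
ft_force: [-0.0, -1.2, -5.7]
width: 0.0283
```

Request:
move_arm(
  deltas="0 0 0 0; 0 0 10 0; 0 0 30 0; 0 0 60 0; 0 0 95 0; 0 0 125 0; 0 0 150 0; 0 0 167 0; 0 0 175 0; 0 0 177 0",
)

```text
time: 49.4
tcp_pos: [0.5911, -0.0278, 0.2069]
tcp_rot: [0.706, 0.709, 0.004, 0.002]
ft_force: [-4.3, 2.3, 24.5]
width: 0.0286
```

Request:
move_arm(
  deltas="0 0 0.5 0; 0 0 0.5 0; 0 0 0.5 0; 0 0 0.5 0; 0 0 0.5 0; 0 0 0.5 0; 0 0 0.5 0; 0 0 0.5 0; 0 0 0.5 0; 0 0 0.5 0",
)

```text
time: 50.65
tcp_pos: [0.591, -0.0279, 0.207]
tcp_rot: [0.706, 0.709, 0.004, 0.002]
ft_force: [-4.5, 1.7, 20.3]
width: 0.0282
```

Contact came 6 mm higher than expected, at about 20 N. I look before releasing.

```bash
python3 look.py 7; python3 - <<'E'
import cv2,numpy as np
a=cv2.imread("pics/side7.png")[100:250,210:390];b=cv2.imread("pics/top7.png")[140:290,190:370]
cv2.imwrite("pics/c7.png",cv2.resize(np.hstack([a,b]),None,fx=2.2,fy=2.2,interpolation=cv2.INTER_CUBIC))
E
```

```text
{'time': np.float64(50.65), 'tcp_pos': array([ 0.591 , -0.0279,  0.207 ]), 'ft_force': array([-4.468 ,  1.6609, 20.2501]), 'joint_positions': array([-0.396 ,  0.3644,  0.4867,  1.785 , -0.1996,  1.0327,  0.1693])}
```

View pics/c7.png

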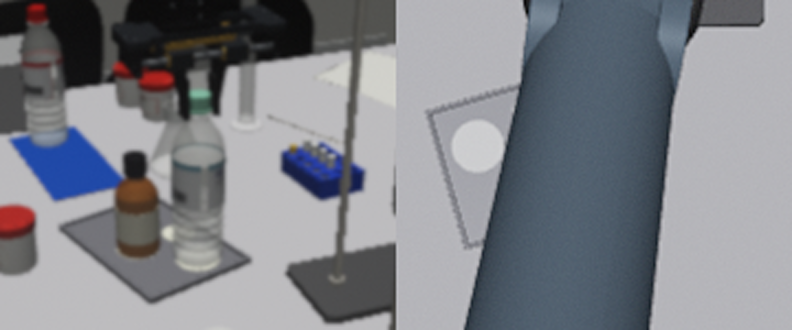

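```bash
python3 - <<'E'
from h import *
d=dict(np.load("side7.npz"));H=hsv(d);h,s=H[...,0].astype(int),H[...,1].astype(int)
for n in("side0","side7"):
    d=dict(np.load(n+".npz"));H=hsv(d);h,s=H[...,0].astype(int),H[...,1].astype(int)
    m=roi((h>65)&(h<95)&(s>50),280,130,325,165);c=biggest(m)[:,0];print(n,c.min(0),c.max(0))
    q=cloud(d)[c[:,1].min():c[:,1].max(),c[:,0].min():c[:,0].max()].reshape(-1,3);q=q[(abs(q[:,0]-.587)<.03)&(abs(q[:,1]+.03)<.03)];print(np.median(q,0),q.max(0),q.min(0))
    P=cloud(d);v=np.arange(195,230)
    for u in(292,300,308):print(u,[(vv,*np.round(P[vv,u]*1e3).astype(int)) for vv in range(212,226,2)])
E
```

```text
side0 [295 141] [303 151]
[ 0.58338419 -0.03669781  0.23218329] [ 0.59849238 -0.01580508  0.23647807] [ 0.57395231 -0.04589947  0.21736972]
292 [(212, np.int64(560), np.int64(-41), np.int64(37)), (214, np.int64(560), np.int64(-43), np.int64(31)), (216, np.int64(560), np.int64(-42), np.int64(25)), (218, np.int64(559), np.int64(-43), np.int64(18)), (220, np.int64(562), np.int64(-36), np.int64(7)), (222, np.int64(558), np.int64(-46), np.int64(7)), (224, np.int64(555), np.int64(-54), np.int64(6))]
300 [(212, np.int64(578), np.int64(-60), np.int64(44)), (214, np.int64(578), np.int64(-59), np.int64(37)), (216, np.int64(579), np.int64(-56), np.int64(28)), (218, np.int64(578), np.int64(-59), np.int64(24)), (220, np.int64(576), np.int64(-63), np.int64(20)), (222, np.int64(580), np.int64(-53), np.int64(7)), (224, np.int64(576), np.int64(-62), np.int64(6))]
308 [(212, np.int64(601), np.int64(-61), np.int64(40)), (214, np.int64(602), np.int64(-58), np.int64(31)), (216, np.int64(602), np.int64(-57), np.int64(24)), (218, np.int64(601), np.int64(-61), np.int64(20)), (220, np.int64(604), np.int64(-5
[... 637 characters left out ...]
(580), np.int64(-52), np.int64(39)), (214, np.int64(580), np.int64(-52), np.int64(32)), (216, np.int64(579), np.int64(-54), np.int64(27)), (218, np.int64(579), np.int64(-55), np.int64(21)), (220, np.int64(579), np.int64(-55), np.int64(14)), (222, np.int64(579), np.int64(-55), np.int64(8)), (224, np.int64(576), np.int64(-63), np.int64(6))]
308 [(212, np.int64(603), np.int64(-55), np.int64(36)), (214, np.int64(604), np.int64(-52), np.int64(27)), (216, np.int64(603), np.int64(-56), np.int64(23)), (218, np.int64(604), np.int64(-54), np.int64(15)), (220, np.int64(603), np.int64(-55), np.int64(9)), (222, np.int64(599), np.int64(-67), np.int64(10)), (224, np.int64(596), np.int64(-73), np.int64(8))]
```

The bottle is on the tray floor near its place and slid about 7 mm in the grip during the move. I ease off the force, then release.

Request:
move_arm(
  deltas="0 0 -1 0; 0 0 -2 0; 0 0 -3 0; 0 0 -4 0; 0 0 -4.5 0; 0 0 -5 0; 0 0 -5 0; 0 0 -5 0; 0 0 -5 0; 0 0 -5 0",
)

```text
time: 52.0
tcp_pos: [0.5894, -0.0288, 0.2071]
tcp_rot: [0.706, 0.708, 0.001, 0.001]
ft_force: [-0.1, 1.7, 6.4]
width: 0.0285
```

Request:
move_arm(
  deltas="0 0 -0.5 0; 0 0 -1 0; 0 0 -1 0; 0 0 -1 0; 0 0 -1 0; 0 0 -1 0; 0 0 -1 0; 0 0 -1 0; 0 0 -1 0; 0 0 -1 0",
)

```text
time: 53.25
tcp_pos: [0.5883, -0.0292, 0.2072]
tcp_rot: [0.706, 0.708, 0.0, 0.0]
ft_force: [2.9, 1.9, 4.4]
width: 0.0282
```

Request:
move_arm(
  deltas="0 0 0 0; 0 0 0 0; 0 0 0 0; 0 0 0 0; 0 0 0 0; 0 0 0 0; 0 0 -20 0; 0 0 -45 0; 0 0 -75 0; 0 0 -100 0",
  grip=1,
)

```text
time: 54.5
tcp_pos: [0.5882, -0.0294, 0.3083]
tcp_rot: [0.706, 0.708, 0.0, 0.0]
ft_force: [0.8, -1.0, -0.7]
width: 0.0873
```

Request:
move_arm(
  deltas="20 -5 0 0; 65 -15 0 0; 115 -27 0 0; 170 -40 0 0; 225 -53 0 0; 280 -66 0 0; 335 -79 0 0; 385 -90 0 0; 425 -100 0 0; 443 -104 0 0",
)

```text
time: 55.75
tcp_pos: [0.4817, 0.4161, 0.3066]
tcp_rot: [0.705, 0.709, -0.0, -0.0]
ft_force: [0.2, -0.7, -0.1]
width: 0.0871
```

```bash
python3 look.py 8; cat > caps.py <<'E'
import sys;from h import *
for n in ["0",sys.argv[1]]:
    P=cloud(dict(np.load(f"top{n}.npz")))
    for k,(u0,v0,u1,v1),z in [("red",(195,175,240,217),.233),("mint",(262,155,306,197),.233),("amber",(240,195,277,231),.142)]:
        q=P[v0:v1,u0:u1].reshape(-1,3);q=q[abs(q[:,2]-z)<.006]
        if len(q)>30:print(n,k,len(q),np.round(q.mean(0)*1e3,1),rect(q))
E
python3 caps.py 8
```

```text
{'time': np.float64(55.75), 'tcp_pos': array([0.4817, 0.4161, 0.3066]), 'ft_force': array([ 0.1589, -0.6556, -0.084 ]), 'joint_positions': array([-0.9974,  0.3525,  0.2997,  1.5346, -0.1076,  1.2713, -0.6773])}
0 red 188 [547.4 104.3 233.4] (array([547.6, 104.1]), 28.5, 27.2, 89.24)
0 mint 183 [587.  -29.4 233.5] (array([586.7, -29.2]), 26.9, 28.7, 89.33)
0 amber 161 [521.3  23.8 142.9] (array([521.3,  24. ]), 28.6, 28.5, 44.81)
8 mint 185 [587.8 -25.5 233.4] (array([588.6, -25.4]), 26.9, 29.2, 89.6)
8 amber 169 [522.6  23.2 142.7] (array([537.3,  14.7]), 29.4, 63.6, 58.93)
```

Mint is back within 4 mm and amber within 1.5 mm. Red is last, with a gentler lift.

Request:
move_arm(
  deltas="0 0 0 0; 0 0 10 0; 0 0 30 0; 0 0 55 0; 0 0 80 0; 0 0 98 0; 0 0 107 0; 0 0 109 0; 0 0 109 0; 0 0 109 0",
)

```text
time: 57.1
tcp_pos: [0.4836, 0.4139, 0.1989]
tcp_rot: [0.706, 0.708, 0.001, -0.0]
ft_force: [-0.7, 1.3, 0.4]
width: 0.0868
```

Request:
move_arm(
  deltas="0 0 0 0; 0 0 0 0; 0 0 0 0; 0 0 0 0; 0 0 0 0; 0 0 0 0; 0 0 -4 0; 0 0 -14 0; 0 0 -28 0; 0 0 -42 0",
  grip=-1,
)

```text
time: 58.35
tcp_pos: [0.4833, 0.4135, 0.2411]
tcp_rot: [0.706, 0.708, 0.0, -0.0]
ft_force: [-0.2, -0.1, -5.2]
width: 0.0285
```

Request:
move_arm(
  deltas="0 0 -10 0; -8 2 -16 0; -30 6 -18 0; -65 14 -18 0; -105 22 -18 0; -145 31 -18 0; -185 39 -18 0; -225 48 -18 0; -258 55 -18 0; -285 60 -18 0",
)

```text
time: 59.6
tcp_pos: [0.5434, 0.1244, 0.2578]
tcp_rot: [0.708, 0.707, -0.001, 0.0]
ft_force: [-0.0, -0.2, -5.4]
width: 0.0283
```

Request:
move_arm(
  deltas="-14 3 0 0; -21 4.5 0 0; -24 5 0 0; -24 5 8 0; -24 5 20 0; -24 5 32 0; -24 5 43 0; -24 5 50 0; -24 5 53 0; -24 5 53 0",
)

```text
time: 60.85
tcp_pos: [0.549, 0.1046, 0.205]
tcp_rot: [0.706, 0.708, 0.0, 0.0]
ft_force: [-0.5, -0.2, -4.6]
width: 0.0286
```

Request:
move_arm(
  deltas="0 0 1 0; 0 0 2 0; 0 0 3 0; 0 0 4 0; 0 0 4 0; 0 0 4 0; 0 0 4 0; 0 0 4 0; 0 0 4 0; 0 0 4 0",
)

```text
time: 62.1
tcp_pos: [0.5493, 0.1048, 0.2018]
tcp_rot: [0.706, 0.708, 0.001, 0.0]
ft_force: [-2.2, 0.3, 6.5]
width: 0.0287
```

Red is resting on the floor, so I release it, lift clear and check.

Request:
move_arm(
  deltas="0 0 0 0; 0 0 0 0; 0 0 0 0; 0 0 0 0; 0 0 0 0; 0 0 0 0; 0 0 -20 0; 0 0 -50 0; 0 0 -80 0; 0 0 -110 0",
  grip=1,
)

```text
time: 63.35
tcp_pos: [0.5488, 0.1046, 0.312]
tcp_rot: [0.706, 0.708, 0.0, -0.0]
ft_force: [-0.4, 0.6, 0.2]
width: 0.0867
```

Request:
move_arm(
  deltas="20 -4 0 0; 65 -12 0 0; 115 -22 0 0; 165 -32 0 0; 215 -42 0 0; 255 -50 0 0; 280 -55 0 0; 288 -57 0 0; 290 -57 0 0; 290 -57 0 0",
)

```text
time: 64.6
tcp_pos: [0.4923, 0.3928, 0.3113]
tcp_rot: [0.707, 0.707, 0.0, 0.0]
ft_force: [-0.1, 0.6, -0.3]
width: 0.0869
```

```bash
python3 look.py 9; python3 caps.py 9; python3 - <<'E'
from h import *
d=dict(np.load("top9.npz"));q=cloud(d)[190:285,380:460].reshape(-1,3);k=abs(q[:,2]-.13)<.008;print(rect(q[k]))
a=cv2.imread("pics/side9.png")[100:340,190:390];b=cv2.imread("pics/top9.png")[120:360,140:340]
cv2.imwrite("pics/c9.png",cv2.resize(np.hstack([a,b]),None,fx=2,fy=2))
E
```

```text
{'time': np.float64(64.6), 'tcp_pos': array([0.4923, 0.3928, 0.3113]), 'ft_force': array([-0.0541,  0.5533, -0.3234]), 'joint_positions': array([-0.9573,  0.3369,  0.2927,  1.5447, -0.0992,  1.2747, -0.6519])}
0 red 188 [547.4 104.3 233.4] (array([547.6, 104.1]), 28.5, 27.2, 89.24)
0 mint 183 [587.  -29.4 233.5] (array([586.7, -29.2]), 26.9, 28.7, 89.33)
0 amber 161 [521.3  23.8 142.9] (array([521.3,  24. ]), 28.6, 28.5, 44.81)
9 red 183 [548.4 104.9 233.5] (array([548.5, 105.1]), 28.3, 27.4, 63.4)
9 mint 185 [587.9 -25.5 233.3] (array([588.6, -25.4]), 26.9, 29.4, 89.87)
9 amber 168 [522.9  23.3 142.7] (array([537.2,  14.7]), 29.5, 63.4, 59.13)
(array([ 489.7, -352.4]), 38.7, 38.0, 12.75)
```

View pics/c9.png

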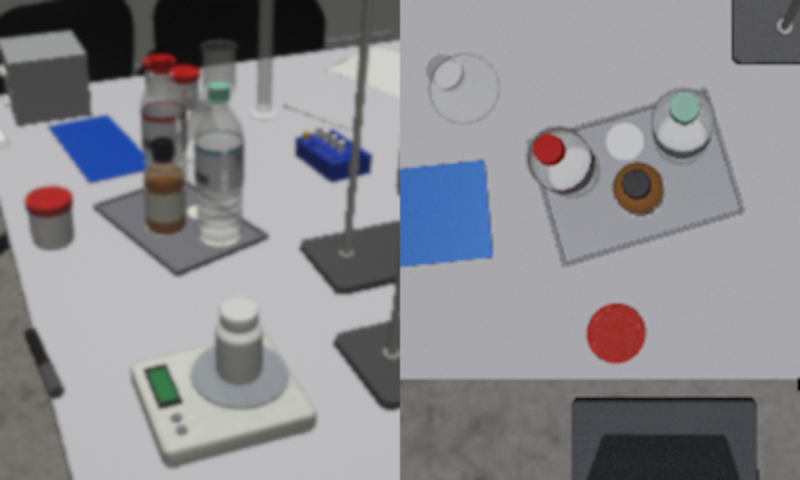

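All the bottles stand upright in their places: red at (548,150), mint at (685,107) and amber at (637,183). White is on the pan and the arm is clear, so I hand in.

```bash
python3 -c "
from rig import ticket;print(ticket.close_job())"
```

```text
the job is handed in; nothing more can be done
None
```

The job is done and handed in. Red, mint and amber went onto the mat, white onto the balance pan, and then amber, mint and red back to their places, in about 65 s of the 144 s allowed.

Last camera check, by cap positions against the start or the pan centre:

| Bottle | Offset |
|---|---|
| Red | about 1 mm from start |
| Mint | about 4 mm from start |
| Amber | about 1.5 mm from start |
| White | about 1 mm from pan centre |

- **Final state:** All four bottles look upright, the flask is in place, and the arm is clear of everything.
- **What disagreed:** While being carried back, mint slid about 7 mm down in the grip. It touched down 6 mm early, at up to about 25 N in the readings. I eased the force to about 4 N before letting go, which may explain its 4 mm offset.
- **Amber reading:** One of the two measures for amber, the fitted outline, also took in part of a neighbouring surface and did not agree. I used the mean of the cap points instead.

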